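Isolate the test supply and unlock its fuse holder

TASK

Make the test set safe: on the sloping box with the hinged metal guard, lift the guard right up, flip the rocker switch beneath it to off by pushing its raised end (the one nearer the robot) all the way down, and close the guard again. Then, on the other sloping box, unlock the big black fuse cap: it is child-resistant, so press it down while turning it anticlockwise until the collar under it reaches its stop (turning alone only ratchets), and let the cap spring up and go. Leave the other things on the bench where they are.

Things in the scene. Friction and masses are not known exactly. Their poses are not given: they have to be found in the camera images.
- switch_box: Fixed grey box 190 deep x 160 wide (mm) with a sloping panel on top, 210 along the slope. Origin on the bench under the panel's centre; x to its rear, y its left, z up; yaw within 0.3 rad. The panel is pitched 25 degrees towards the robot: normal (-0.423, 0, 0.906), upslope (0.906, 0, 0.423); its centre is 94 mm above the origin. Carries guard and rocker on its midline. Left or right of fuse_box
- guard_hinge (a point): Middle of the guard's hinge line, which is parallel to the box's y axis: 45 mm upslope of the panel's centre, 52 mm out from the panel
- guard_bar (a point): Middle of the guard's grab bar: round steel, 10 mm thick, 58 mm free between two 8 mm posts, parallel to the hinge. Closed, it is 150 mm downslope of the hinge line and 33 mm farther out (154 mm radius). The guard is an aluminium hood 120 long x 84 wide with 30 mm rims, lid 56 mm out from the panel, its free edge 30 mm from the bar. The bar can be pinched along the slope and turns in the pads
- guard (a joint): Guard angle in rad: 0 closed, 2.1 fully open; it opens upward with the bar rising in an arc over the switch towards the box's rear. Friction hinge: it stays where it is left (about 1 N at the bar)
- rocker_end (a point): Point on top of the grey rocker, 28 mm from its pivot, at the end nearer the robot (downslope). Rocker 76 long (along the slope) x 44 wide x 12 thick; pivot parallel to the guard's hinge, 20 mm downslope of the panel's centre and 24 mm out from the panel. This point is 37 mm out from the panel when on, 23 mm when off
- rocker (a joint): Rocker angle in rad: 0 on (end nearer the robot raised), 0.5 off (that end down, solid stop). It stays where it is left; about 4 to 5 N on the end moves it
- fuse_box: Fixed grey box of the same size, shape and frame as switch_box (same 25 degree panel, normal and upslope direction in its own frame, panel's centre 94 mm above its origin). It carries the fuse cap, whose axis is the panel's normal through the panel's centre
- cap_top (a point): Centre of the top of the black ribbed fuse cap: 56 mm across, 46 tall; when up its top is 72 mm and its lower rim 26 mm out from the panel. Under it a white collar (72 across, top 17 mm out, small black pointer on its edge, cannot be grasped) and a fixed steel base ring (80 across, 14.5 high)
- cap_press (a joint): How far the cap is pressed down its axis, m: 0 up, 0.008 down (solid stop). Spring: 4 N to start, 12 N fully down. It drives the collar from about 0.0065. 8 hidden dogs under the cap, every 0.785 rad, mesh with 8 on the collar: tip to tip they stop the cap 2 to 6 mm down, and it needs a small turn and a further press; once down, up to 0.29 rad of play before the collar follows
- cap (a joint): Cap angle in rad, anticlockwise (seen looking down on the cap) positive. It spins freely either way unless pressed down
- collar (a joint): Collar angle in rad, anticlockwise positive: near 0 locked, 1.9 unlocked (solid stop, where a steel lug on the base marks it). It is stiff (0.22 N m), stays where it is left and is driven only by the pressed cap; when pressed it follows the cap in both directions
- screwdriver: Screwdriver lying on the bench between robot and boxes (a bystander, to be left alone)
- jar: Small clear jar with lid, 42 across x 70 tall, upright, between the two boxes (a bystander, to be left alone)
- spool: Cardboard wire spool, 110 across x 55 tall, upright (a bystander, to be left alone)
- meter: Grey hand meter lying flat, 150 x 78 x 34 (a bystander, to be left alone)
- rail_part: Steel mounting rail 160 long with six grey terminal blocks, 44 tall (a bystander, to be left alone)
- wrench: Steel wrench lying flat (a bystander, to be left alone)
- tape: Black roll of tape lying flat, 90 across x 25 tall (a bystander, to be left alone)

How it is judged:
By the outcome, as a careful person would: the job done as asked, in the order asked, and still so for the second after the job is handed in, with the robot touching nothing.
It also fails if it takes over 72 s, if anything falls off the work surface, if the arm or the gripper's body presses on something with over 40 N, if the wrist force passes 120 N, or if a joint passes its speed limit or range.

ROBOT

A 7-joint arm with a two-finger parallel gripper is mounted at the origin on the work surface. World frame = base frame: x ahead of the robot, y to its left, z up, the work surface at z = 0. Lengths are in m, angles in rad, forces in N, time in s.
With the tool pointing down it reaches from about 0.425 to 0.875 m from the base axis. Payload 4.7 kg.
Tool frame: the origin (TCP) lies at the very end of the fingers, on their centre line; the grasp point (between the pads) lies 19 mm behind it; z points along the fingers, y is the direction in which the jaws open and shut (so a half turn about z gives the same grasp; the last joint's range is limited). The gripper opens to 87 mm and grips with 3 to 60 N. Pads are 19 mm wide; open, the fingers measure 117 mm over their backs; the gripper's body (75 mm by 190 mm) begins 51 mm behind the grasp point.
Start: joints at [1.272, 0.321, -0.07, 1.45, 0.023, 1.371, -0.057], TCP at [0.2, -0.618, 0.223] pointing down, gripper open.
Joint ranges: [-2.86, 2.86], [-0.3, 2.09], [-1.38, 1.24], [0.06, 2.45], [-1.56, 4.7], [0.09, 2.05], [-2.69, 2.69]. Speed limits (rad/s): [2.57, 2.57, 3.14, 3.14, 3.14, 3.14, 3.14].

INTERFACE

Orientations are given as a rotation vector (axis times angle).
In Python, from bench import ctrl gives the robot as it stands. The module is installed in compiled form; this text tells all that it offers.
- The arm moves only by the tool move_arm, never from a script. Its arguments are lists of equal length, an entry for each row: "dp": the shift along the tool's x, y, z in units of 30 mm (1.0 is 30 mm), a list of three; "turn": the turn about the tool's z in units of 5 degrees (1.0 is 5 degrees); "jaw": the opening, from -1 (shut) to 1 (fully open). A call has 1 to 5 rows; each row is the pose to reach, as a shift and turn from the pose commanded when the call began, along the tool's axes at that moment; what a row does not reach only later rows make up. A row lasts 1/10 s, in which the tool goes at most 50 mm and 8.59 degrees, less where a joint would pass 70% of its speed; a pose out of reach is approached as far as the arm can. A call with a gripper value outside its range is refused whole. The fingers move at their own pace and stop on an object; "grip_force" is the grip in N (left out, the last holds). Time passes only in rows, so rows that repeat a pose let the fingers close. It gives the time, the measured TCP pose, the force and the opening at its end, in the units of the state.
- ctrl.get_state(): the state, without advancing time (a new reading comes with each control period).
- ctrl.get_image(name): name is "scene" or "top" or "wrist"; returns the picture (420x560x3 uint8, red, green, blue); there is no depth.
- ctrl.camera_info(name): a dict with "intrinsics" (3x3 intrinsics, pixels), "extrinsics" (4x4, takes a point from world to camera coordinates). Camera axes: x right, y up, looking along -z (the intrinsics and any distortion apply to the point x, -y, -z); pixel columns grow to the right and rows downward; lengths in m; the calibration is good to about 2 mm. A picture is of the moment at which its call begins: read the wrist's pose just before it. camera_info takes no time and is no camera call; for the wrist camera it gives the pose at the moment of the call.
- ctrl.close_job(): hands the job in, once; it reports no verdict.
Trained networks look in the newest picture that a camera, given by its name, has taken for a name from the list of things; names that differ only in an ending like _2 or _b are one class to them, and where a whole thing is asked for, a point or a joint stands for the part that bears it (a point fixed in the world has none). Each returns a list of dicts, best first, with "confidence" (0 to 1); they miss things now and then, are a little off and sometimes report something else, mostly with a low value. They report only what shows in the picture. A call takes as long as a camera call.
- ctrl.look_for(camera, target): "rect" ([centre column, centre row, width, height] in pixels, round what is visible of it).
- ctrl.masks_of(camera, target): "region" (420x560 bool, what is visible of it) and "rect" ([centre column, centre row, width, height] in pixels, round what is visible of it).
The state is a dict: "time": time; "joint_positions": joint angles; "qd": joint speeds; "joint_torque": joint torques, N m; "position": TCP position; "tool_rot": TCP orientation; "ft_force": force on the tool from outside, world axes, zero at the start; "torque": the same for the moment, N m; "grip_width": opening from 0.0 (shut) to 1.0 (fully open).
Only numpy, scipy, OpenCV 4.12 (cv2) and the standard library are available. Lean on these libraries where they do the work, as an engineer would, in place of code of your own. Each camera call takes 0.05 s, during which the arm holds its last target. There are 200 camera calls.

## Working session

There is one attempt and no reset: what is moved stays moved. The work goes in short steps, Python scripts to look and compute and a tool call to move; the robot and the scene stay as the last step left them, time stands still between calls to the robot, and variables do not carry over. Pictures are saved under pics/ and viewed, about 8 in all and at most 12, crops included, and the job is handed in when it is done.

Besides the shell and the picture viewer there is one more tool, called after ">>>" as name(argument=value, ...) on one line, values as JSON. move_arm: Moves the arm, as the interface text tells. Its arguments: {"type":"object","properties":{"dp":{"type":"array","items":{"type":"array","items":{"type":"number"}}},"turn":{"type":"array","items":{"type":"number"}},"jaw":{"type":"array","items":{"type":"number"}},"grip_force":{"type":"number"}},"required":["dp","turn","jaw"]}

```bash
mkdir -p pics; cat > h.py <<'E'
import numpy as np,cv2
from scipy.spatial.transform import Rotation as R
from bench import ctrl
def P(cam):
    i=ctrl.camera_info(cam); return np.array(i["intrinsics"]),np.array(i["extrinsics"]),i
def proj(cam,p,KE=None):
    K,E=KE or P(cam)[:2]; p=np.atleast_2d(p); c=(E[:3,:3]@p.T).T+E[:3,3]
    c=c*[1,-1,-1]; u=(K@c.T).T; return u[:,:2]/u[:,2:]
def save(cam,n):
    im=ctrl.get_image(cam); cv2.imwrite(f'pics/{n}.png',im[:,:,::-1]); return im
def box(o,yaw,q): # q=(upslope,left,out) from panel centre
    s,c=.42262,.90631; q=np.atleast_2d(q)
    l=np.c_[q[:,0]*c-q[:,2]*s,q[:,1],.094+q[:,0]*s+q[:,2]*c]
    return R.from_euler('z',yaw).apply(l)+[o[0],o[1],0]
E
python3 - <<'E'
from h import *
s=ctrl.get_state(); print({k:np.round(v,3) for k,v in s.items()})
print(R.from_rotvec(s['tool_rot']).as_matrix().round(3))
for c in ['scene','top']:
    im=save(c,c+'0'); print(c,P(c)[2].keys(), P(c)[0].round(1).tolist(),P(c)[1].round(3).tolist())
    for t in ['switch_box','fuse_box','guard_bar','guard_hinge','cap_top','guard','cap','rocker_end']:
        try:r=ctrl.look_for(c,t); print(t,[(np.round(d['rect']).tolist(),round(d['confidence'],2)) for d in r[:2]])
        except Exception as e: print(t,e)
a=cv2.imread('pics/scene0.png');b=cv2.imread('pics/top0.png')
E
```

```text
{'time': np.float64(0.0), 'joint_positions': array([ 1.272,  0.322, -0.07 ,  1.452,  0.023,  1.371, -0.057]), 'qd': array([-0.001,  0.001,  0.   ,  0.002, -0.002, -0.   , -0.   ]), 'joint_torque': array([-1.0000e-03, -4.9129e+01, -4.0400e-01, -3.1253e+01, -6.4000e-02,
        4.4000e-02,  0.0000e+00]), 'position': array([ 0.2  , -0.618,  0.221]), 'tool_rot': array([-3.101e+00, -4.890e-01,  1.000e-03]), 'ft_force': array([ 0.466, -0.152, -0.219]), 'torque': array([-0.001,  0.01 ,  0.041]), 'grip_width': np.float64(1.001)}
[[ 0.951  0.308 -0.001]
 [ 0.308 -0.951  0.002]
 [-0.    -0.002 -1.   ]]
scene dict_keys(['intrinsics', 'extrinsics']) [[472.7, 0.0, 276.2], [0.0, 472.7, 216.0], [0.0, 0.0, 1.0]] [[0.06, 0.998, 0.001, -0.011], [-0.724, 0.043, 0.689, 0.294], [0.687, -0.042, 0.725, -1.664], [0.0, 0.0, 0.0, 1.0]]
switch_box [([222.0, 251.0, 76.0, 113.0], 0.83), ([373.0, 225.0, 18.0, 22.0], 0.28)]
fuse_box [([377.0, 259.0, 84.0, 93.0], 0.89)]
guard_bar [([225.0, 220.0, 41.0, 45.0], 0.83), ([374.0, 225.0, 25.0, 22.0], 0.68)]
guard_hinge [([223.0, 226.0, 40.0, 62.0], 0.85), ([225.0, 220.0, 41.0, 48.0], 0.69)]
cap_top [([373.0, 224.0, 22.0, 24.0], 0.75)]
guard [([225.0, 219.0, 47.0, 52.0], 0.71)]
cap [([373.0, 226.0, 22.0, 26.0], 0.97)]
rocker_end []
top dict_keys(['intrinsics', 'extrinsics']) [[455.6, 0.0, 281.0], [0.0, 455.6, 207.0], [0.0, 0.0, 1.0]] [[-0.005, -1.0, -0.016, 0.003], [0.996, -0.007, 0.085, -0.512], [-0.085, -0.015, 0.996, -1.497], [0.0, 0.0, 0.0, 1.0]]
switch_box [([331.0, 186.0, 62.0, 86.0], 0.72)]
fuse_box [([213.0, 177.0, 53.0, 73.0], 0.85)]
guard_bar [([331.0, 199.0, 31.0, 57.0], 0.55)]
guard_hinge [([332.0, 198.0, 34.0, 58.0], 0.8), ([215.0, 176.0, 57.0, 73.0], 0.23)]
cap_top [([210.0, 185.0, 21.0, 19.0], 0.84)]
guard [([331.0, 198.0, 33.0, 56.0], 0.58)]
cap [([207.0, 185.0, 18.0, 21.0], 0.61)]
rocker_end [([331.0, 198.0, 29.0, 60.0], 0.75)]
```

View pics/scene0.png

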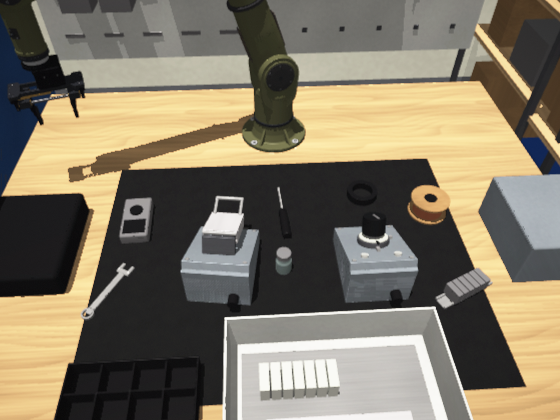

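View pics/top0.png

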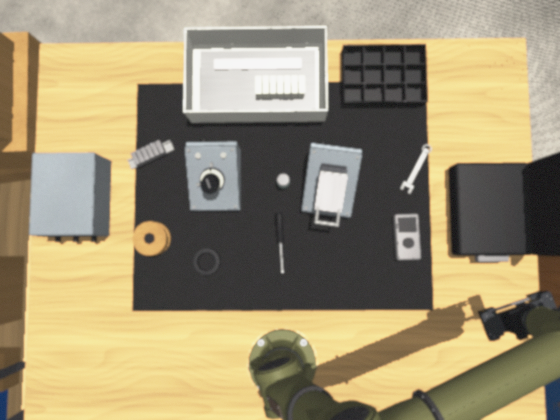

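```bash
python3 - <<'E'
import cv2,numpy as np
a=cv2.imread('pics/top0.png')[135:235,180:370];b=cv2.imread('pics/scene0.png')[190:310,175:425]
a=cv2.resize(a,None,fx=3.15,fy=3.15,interpolation=2);b=cv2.resize(b,None,fx=3.15,fy=3.15,interpolation=2)
a=a[:262]
o=np.zeros((600,800,3),np.uint8);cv2.imwrite('pics/x.png',o)
o=np.zeros((600,800,3),np.uint8);a=a[:222+40];o[:a.shape[0],:a.shape[1]]=a;b=b[:338+40];o[600-338:,:b.shape[1]]=b[:338];cv2.imwrite('pics/crop1.png',o)
E
```

```text
(no output)
```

View pics/crop1.png

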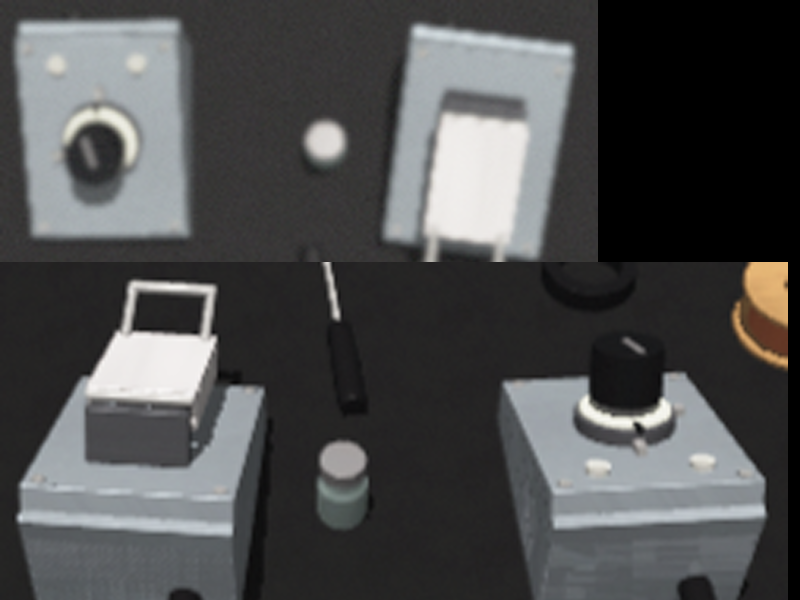

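```bash
cat > fit.py <<'E'
from h import *
from scipy.optimize import least_squares
T=lambda x,y:(x/3.15+180,y/3.15+135)
S=lambda x,y:(x/3.15+175,(y-262)/3.15+190)
KE={c:P(c)[:2] for c in('top','scene')}
def fit(obs,g):
    f=lambda v:np.concatenate([(proj(c,box(v[:2],v[2],q),KE[c])[0]-p)for c,q,p in obs])
    r=least_squares(f,g,loss='soft_l1');print(r.x.round(4));
    for (c,q,p),e in zip(obs,f(r.x).reshape(-1,2)):print(c,q,e.round(1))
a=.105;b=.08
sw=[('top',(a,b,0),T(413,25)),('top',(a,-b,0),T(573,43)),('top',(-a,b,0),T(385,242)),('top',(-a,-b,0),T(540,258)),
('top',(.045,.042,.056),T(443,112)),('top',(.045,-.042,.056),T(527,118)),
('scene',(-a,-b,0),S(85,380)),('scene',(-a,b,0),S(265,388)),('scene',(a,-b,0),S(25,485)),('scene',(a,b,0),S(232,497)),
('scene',(.045,-.042,.056),S(90,398)),('scene',(.045,.042,.056),S(208,402)),('scene',(-.075,-.042,.056),S(113,333)),('scene',(-.075,.042,.056),S(215,335)),
('scene',(-.105,-.037,.085),S(130,285)),('scene',(-.105,.037,.085),S(215,288))]
fu=[('top',(a,b,0),T(17,22)),('top',(a,-b,0),T(182,20)),('top',(-a,b,0),T(32,237)),('top',(-a,-b,0),T(188,235)),
('scene',(-a,-b,0),S(502,382)),('scene',(-a,b,0),S(685,375)),('scene',(a,-b,0),S(553,484)),('scene',(a,b,0),S(763,478)),
('top',(0,0,.072),T(95,151)),('scene',(0,0,.072),S(627,347)),('scene',(0,0,.0155),S(626,410))]
fit(sw,[.55,-.15,-.1]);fit(fu,[.55,.2,0])
E
python3 fit.py
```

```text
[ 0.5859 -0.1581 -0.1342]
top (0.105, 0.08, 0) [-1.5  3.3]
top (0.105, -0.08, 0) [-1.  4.]
top (-0.105, 0.08, 0) [-1.1 -2.8]
top (-0.105, -0.08, 0) [-1.6 -1.6]
top (0.045, 0.042, 0.056) [-1.4  0.5]
top (0.045, -0.042, 0.056) [-0.5  2.1]
scene (-0.105, -0.08, 0) [-1.7 -0.6]
scene (-0.105, 0.08, 0) [-0.4  0.2]
scene (0.105, -0.08, 0) [-2.3  1.1]
scene (0.105, 0.08, 0) [0.8 1.5]
scene (0.045, -0.042, 0.056) [-1.8 -2.8]
scene (0.045, 0.042, 0.056) [-4.2 -2.1]
scene (-0.075, -0.042, 0.056) [ 0.7 -0.1]
scene (-0.075, 0.042, 0.056) [0.2 1. ]
scene (-0.105, -0.037, 0.085) [-0.8  1. ]
scene (-0.105, 0.037, 0.085) [-0.1  1.5]
[ 0.6021  0.218  -0.0043]
top (0.105, 0.08, 0) [-0.5  3.2]
top (0.105, -0.08, 0) [-1.8  3.7]
top (-0.105, 0.08, 0) [-0.2 -1.9]
top (-0.105, -0.08, 0) [-1.  -1.4]
scene (-0.105, -0.08, 0) [-0.4 -0.1]
scene (-0.105, 0.08, 0) [-0.3 -0.2]
scene (0.105, -0.08, 0) [-1.7  3. ]
scene (0.105, 0.08, 0) [0.1 1.9]
top (0, 0, 0.072) [-1.4  1.2]
scene (0, 0, 0.072) [-0.2 -0.6]
scene (0, 0, 0.0155) [-1.1  0.4]
```

>>> move_arm(dp=[[0,0,-2.6],[4.2,-4.2,-2.6],[4.2,-4.2,-2.6],[4.2,-4.2,-2.6],[4.2,-4.2,-2.6]], turn=[0,0,0,0,0], jaw=[0,0,0,0,0], grip_force=30)

```text
time: 1.4
position: [0.2838, -0.4564, 0.3018]
tool_rot: [3.101, 0.496, 0.002]
ft_force: [0.2, -0.1, -0.2]
grip_width: 0.629
```

>>> move_arm(dp=[[4.2,-4.2,0],[4.2,-4.2,0],[4.2,-4.2,0],[4.2,-4.2,0],[4.2,-4.2,0]], turn=[0,0,0,0,0], jaw=[0,0,0,0,0])

```text
time: 1.9
position: [0.365, -0.2966, 0.3013]
tool_rot: [3.1, 0.502, 0.002]
ft_force: [0.1, -0.9, -0.3]
grip_width: 0.503
```

>>> move_arm(dp=[[3.5,-4.2,0],[3.5,-4.2,0],[3.5,-4.2,0],[3.5,-4.2,0],[3.5,-4.2,0]], turn=[-6.5,-6.5,-6.5,-6.5,-6.5], jaw=[-0.2,-0.2,-0.2,-0.2,-0.2])

```text
time: 2.4
position: [0.4241, -0.1472, 0.3009]
tool_rot: [2.838, 1.344, 0.0]
ft_force: [-0.4, -0.4, 0.4]
grip_width: 0.398
```

>>> move_arm(dp=[[0,0,0],[0,0,0],[0,0,0],[0,0,0],[0,0,0]], turn=[-6.4,-6.4,-6.4,-6.4,-6.4], jaw=[-0.2,-0.2,-0.2,-0.2,-0.2])

```text
time: 2.9
position: [0.4226, -0.1516, 0.3004]
tool_rot: [2.37, 2.062, -0.001]
ft_force: [0.1, -0.1, 0.4]
grip_width: 0.395
```

```bash
cat >> h.py <<'E'
def st(): 
    s=ctrl.get_state(); M=R.from_rotvec(s['tool_rot']).as_matrix()
    print('t',round(float(s['time']),2),'p',np.round(s['position'],4),'yawY',round(float(np.degrees(np.arctan2(M[1,1],M[0,1]))),2),'f',np.round(s['ft_force'],1),'g',round(float(s['grip_width']),3)); return s,M
def to(p,s,M): print('-> dp',(M.T@(np.array(p)-s['position'])/.03).round(2))
E
python3 - <<'E'
from h import *
s,M=st(); o=[.586,-.158];y=-.134
print('bar',box(o,y,(-.105,0,.085)))
K,E,_=P('wrist'); im=save('wrist','w1'); print('cam',(-E[:3,:3].T@E[:3,3]).round(3),(M.T@(-E[:3,:3].T@E[:3,3]-s['position'])).round(3))
for q in [(-.105,0,.085),(-.105,.029,.085),(-.105,-.029,.085),(-.075,.042,.056),(-.075,-.042,.056),(.045,.042,.056),(.045,-.042,.056),(-.105,.08,0),(-.105,-.08,0)]: print(q,proj('wrist',box(o,y,q))[0].round(0))
E
```

```text
t 2.9 p [ 0.4226 -0.1516  0.3004] yawY -7.94 f [ 0.1 -0.1  0.4] g 0.395
bar [[ 0.45608987 -0.1404871   0.12666125]]
cam [ 0.432 -0.076  0.462] [ 0.076 -0.001 -0.162]
(-0.105, 0, 0.085) [306. 177.]
(-0.105, 0.029, 0.085) [307. 149.]
(-0.105, -0.029, 0.085) [306. 203.]
(-0.075, 0.042, 0.056) [343. 135.]
(-0.075, -0.042, 0.056) [339. 210.]
(0.045, 0.042, 0.056) [472. 138.]
(0.045, -0.042, 0.056) [458. 224.]
(-0.105, 0.08, 0) [331. 101.]
(-0.105, -0.08, 0) [326. 224.]
```

View pics/w1.png

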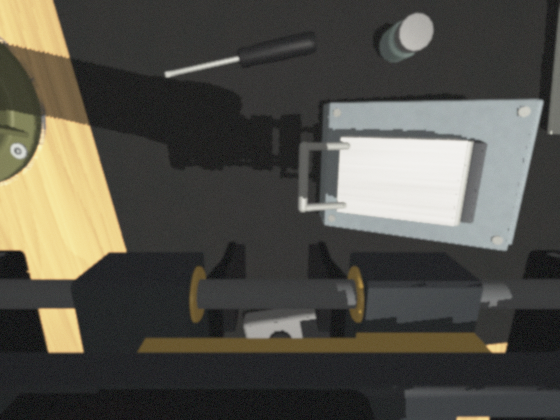

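>>> move_arm(dp=[[0.53,0.98,0],[0.53,0.98,2],[0.53,0.98,4],[0.53,0.98,5.5],[0.53,0.98,6.4]], turn=[0,0,0,0,0], jaw=[-0.2,-0.2,-0.2,-0.2,-0.2])

```text
time: 3.45
position: [0.4533, -0.1382, 0.106]
tool_rot: [-2.369, -2.062, 0.002]
ft_force: [-0.1, -0.8, -0.1]
grip_width: 0.399
```

>>> move_arm(dp=[[0,0,0],[0,0,0],[0,0,0],[0,0,0],[0,0,0]], turn=[0,0,0,0,0], jaw=[-0.2,-1,-1,-1,-1], grip_force=20)

```text
time: 3.95
position: [0.4539, -0.1375, 0.1102]
tool_rot: [-2.364, -2.069, 0.003]
ft_force: [-10.8, 1.0, 7.6]
grip_width: 0.118
```

```bash
python3 - <<'E'
from h import *
s,M=st()
th0=np.radians(192.56)
for a in np.arange(0,2.11,.15):
    t=th0-a; d=np.array([np.cos(t)-np.cos(th0),np.sin(t)-np.sin(th0)])*.1536/.03
    print(round(a,2),'y',round(d[0],2),'z',round(-d[1],2))
E
```

```text
t 3.95 p [ 0.4539 -0.1375  0.1102] yawY -7.62 f [-10.8   1.    7.6] g 0.118
0.0 y 0.0 z -0.0
0.15 y -0.11 z -0.76
0.3 y -0.11 z -1.53
0.45 y 0.01 z -2.28
0.6 y 0.24 z -3.02
0.75 y 0.58 z -3.71
0.9 y 1.02 z -4.34
1.05 y 1.55 z -4.89
1.2 y 2.15 z -5.37
1.35 y 2.82 z -5.75
1.5 y 3.53 z -6.02
1.65 y 4.28 z -6.18
1.8 y 5.05 z -6.23
1.95 y 5.81 z -6.17
2.1 y 6.56 z -5.99
```

>>> move_arm(dp=[[0,-0.16,-0.85],[0,-0.18,-1.62],[0,-0.08,-2.38],[0,0.15,-3.1],[0,0.5,-3.8]], turn=[0,0,0,0,0], jaw=[-1,-1,-1,-1,-1])

```text
time: 4.45
position: [0.4738, -0.1403, 0.225]
tool_rot: [2.356, 2.062, 0.01]
ft_force: [18.6, -4.6, -15.2]
grip_width: 0.11
```

```bash
python3 - <<'E'
from h import *
s,M=st()
E
```

```text
t 4.45 p [ 0.4738 -0.1403  0.225 ] yawY -7.61 f [ 18.6  -4.6 -15.2] g 0.11
```

>>> move_arm(dp=[[0,0.67,-0.79],[0,1.22,-1.32],[0,1.85,-1.76],[0,2.53,-2.1],[0,3.26,-2.34]], turn=[0,0,0,0,0], jaw=[-1,-1,-1,-1,-1])

```text
time: 4.95
position: [0.5663, -0.1533, 0.2945]
tool_rot: [2.364, 2.067, -0.003]
ft_force: [-2.2, -1.4, -1.7]
grip_width: 0.11
```

```bash
python3 - <<'E'
from h import *
s,M=st()
E
```

```text
t 4.95 p [ 0.5663 -0.1533  0.2945] yawY -7.69 f [-2.2 -1.4 -1.7] g 0.11
```

>>> move_arm(dp=[[0,0.76,-0.13],[0,1.52,-0.14],[0,2.28,-0.03],[0,2.78,0.1],[0,3.05,0.2]], turn=[0,0,0,0,0], jaw=[-1,-1,-1,-1,-1])

```text
time: 5.45
position: [0.6492, -0.1648, 0.2904]
tool_rot: [-2.357, -2.059, 0.023]
ft_force: [-40.2, 3.0, 31.4]
grip_width: 0.111
```

>>> move_arm(dp=[[0,0,0],[0,0,0]], turn=[0,0], jaw=[-1,-1])

```text
time: 5.65
position: [0.6485, -0.1648, 0.2904]
tool_rot: [-2.358, -2.06, 0.023]
ft_force: [-28.4, 1.8, 17.4]
grip_width: 0.109
```

```bash
python3 - <<'E'
from h import *
s,M=st()
E
```

```text
t 5.65 p [ 0.6485 -0.1648  0.2904] yawY -7.72 f [-28.4   1.8  17.4] g 0.109
```

>>> move_arm(dp=[[0,-0.2,0.0],[0,-0.2,0.0],[0,-0.2,0],[0,-0.2,-0.3],[0,-0.2,-1.5]], turn=[0,0,0,0,0], jaw=[-1,-0.4,-0.4,-0.4,-0.4])

```text
time: 6.15
position: [0.6497, -0.1632, 0.3285]
tool_rot: [-2.359, -2.066, 0.006]
ft_force: [0.5, -0.8, -0.1]
grip_width: 0.288
```

>>> move_arm(dp=[[0,0,-1],[0,-1.5,-1],[0,-3,-1],[-0.1,-4.25,-1],[-0.1,-4.25,-1]], turn=[0,0,0,0,0], jaw=[-0.4,-0.4,-1,-1,-1])

```text
time: 6.65
position: [0.5213, -0.1493, 0.3635]
tool_rot: [2.363, 2.066, -0.003]
ft_force: [-0.4, -0.4, 0.2]
grip_width: 0.107
```

>>> move_arm(dp=[[0,0,0],[0,0,0],[0,0,0],[0,0,0],[0,0,0]], turn=[-9,-9,-9,-9,-9], jaw=[-1,-1,-1,-1,-1])

```text
time: 7.15
position: [0.5256, -0.1492, 0.3624]
tool_rot: [1.431, 2.795, 0.001]
ft_force: [0.3, -1.9, -0.1]
grip_width: 0.005
```

>>> move_arm(dp=[[0,0,0],[0,0,0],[0,0,0],[0,0,0],[0,0,0],[0,0,0]], turn=[-9,-9,-9,-9,-9,-9], jaw=[-1,-1,-1,-1,-1,-1])

```text
validation failed for argument at $...
```

```bash
python3 - <<'E'
from h import *
s,M=st(); o=[.583,-.158];y=-.134
print('rocker',box(o,y,(-.050,0,.037)))
save('wrist','w2'); a=cv2.imread('pics/w2.png'); save('scene','s2');b=cv2.imread('pics/s2.png')[150:300,150:430]
cv2.imwrite('pics/c2.png',np.vstack([cv2.resize(a,(480,360)),cv2.resize(b,(480,240))]))
for q in [(-.058,.022,.04),(-.058,-.022,.04),(.018,.022,.012),(.018,-.022,.012),(-.05,0,.037),(-.105,.08,0),(-.105,-.08,0)]: print(q,(proj('wrist',box(o,y,q))[0]*480/560).round(0))
to(box(o,y,(-.050,0,.037))[0],s,M)
E
```

```text
t 7.15 p [ 0.5256 -0.1492  0.3624] yawY 35.79 f [ 0.3 -1.9 -0.1] g 0.005
rocker [[ 0.52259397 -0.14985679  0.10640247]]
(-0.058, 0.022, 0.04) [241. 137.]
(-0.058, -0.022, 0.04) [222. 158.]
(0.018, 0.022, 0.012) [279. 173.]
(0.018, -0.022, 0.012) [259. 192.]
(-0.05, 0, 0.037) [235. 151.]
(-0.105, 0.08, 0) [253.  97.]
(-0.105, -0.08, 0) [191. 165.]
-> dp [ 0.05 -0.11  8.53]
```

View pics/c2.png

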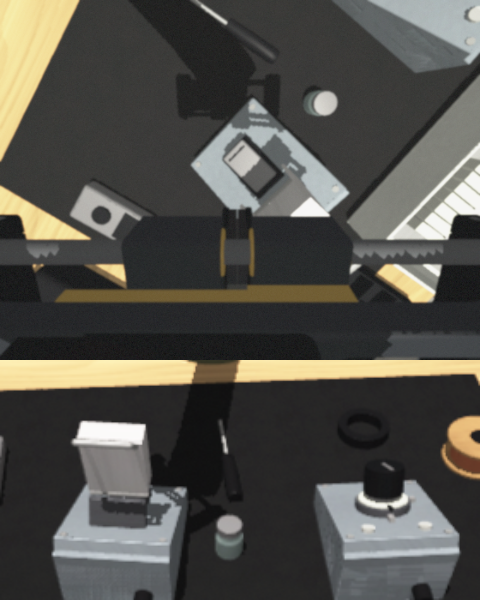

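>>> move_arm(dp=[[0,0,0],[0,0,0],[0,0,0],[0,0,0],[0,0,0]], turn=[-8.5,-8.5,-8.5,-8.5,-8.5], jaw=[-1,-1,-1,-1,-1])

```text
time: 7.75
position: [0.5252, -0.1493, 0.3621]
tool_rot: [0.328, 3.124, 0.0]
ft_force: [0.1, 0.6, -0.7]
grip_width: 0.004
```

>>> move_arm(dp=[[0.17,0,1],[0.17,0,2.6],[0.17,0,4.2],[0.17,0,5.8],[0.17,0,7.2]], turn=[-0.8,-0.8,-0.8,-0.8,-0.8], jaw=[-1,-1,-1,-1,-1])

```text
time: 8.25
position: [0.5196, -0.1481, 0.1438]
tool_rot: [0.228, 3.133, 0.0]
ft_force: [-0.0, -0.8, 0.4]
grip_width: 0.009
```

```bash
python3 - <<'E'
from h import *
s,M=st(); to([.5206,-.1496,.115],s,M)
E
```

```text
t 8.25 p [ 0.5196 -0.1481  0.1438] yawY 81.67 f [-0.  -0.8  0.4] g 0.009
-> dp [-0.04 -0.04  0.96]
```

Down to press the rocker end in small steps.

>>> move_arm(dp=[[0,0,0.7],[0,0,1.1],[0,0,1.4],[0,0,1.6],[0,0,1.75]], turn=[0,0,0,0,0], jaw=[-1,-1,-1,-1,-1])

```text
time: 8.75
position: [0.5216, -0.1483, 0.0952]
tool_rot: [0.224, 3.13, -0.001]
ft_force: [-1.0, 1.9, 11.5]
grip_width: 0.005
```

>>> move_arm(dp=[[0,0,0.1],[0,0,0.15]], turn=[0,0], jaw=[-1,-1])

```text
time: 8.95
position: [0.5222, -0.1485, 0.0943]
tool_rot: [0.224, 3.129, -0.004]
ft_force: [-10.4, 3.7, 30.7]
grip_width: 0.005
```

>>> move_arm(dp=[[0,0,-1],[0,0,-2.6],[0,0,-4.2],[0,0,-5.8],[0,0,-7.4]], turn=[0,0,0,0,0], jaw=[-1,-1,-1,-1,-1])

```text
time: 9.45
position: [0.5202, -0.1483, 0.3146]
tool_rot: [0.224, 3.13, -0.002]
ft_force: [1.4, 0.5, 0.7]
grip_width: 0.009
```

>>> move_arm(dp=[[0,0,-1.6],[0,0,-1.6],[0,0,-1.6],[0,0,-1.6],[0,0,-1.6]], turn=[8.5,8.5,8.5,8.5,8.5], jaw=[-0.4,-0.4,-0.4,-0.4,-0.4])

```text
time: 9.95
position: [0.5203, -0.1483, 0.3605]
tool_rot: [1.352, 2.832, 0.0]
ft_force: [-0.4, -0.2, 0.2]
grip_width: 0.288
```

```bash
python3 - <<'E'
from h import *
s,M=st(); o=[.583,-.158];y=-.134
save('wrist','w3'); a=cv2.imread('pics/w3.png')
c=proj('wrist',box(o,y,(-.03,0,.03)))[0].astype(int);print(c)
b=a[max(c[1]-70,0):c[1]+70,max(c[0]-90,0):c[0]+90]
cv2.imwrite('pics/c3.png',cv2.resize(b,None,fx=4,fy=4,interpolation=2))
E
```

```text
t 9.95 p [ 0.5203 -0.1483  0.3605] yawY 38.97 f [-0.4 -0.2  0.2] g 0.288
[288 190]
```

View pics/c3.png

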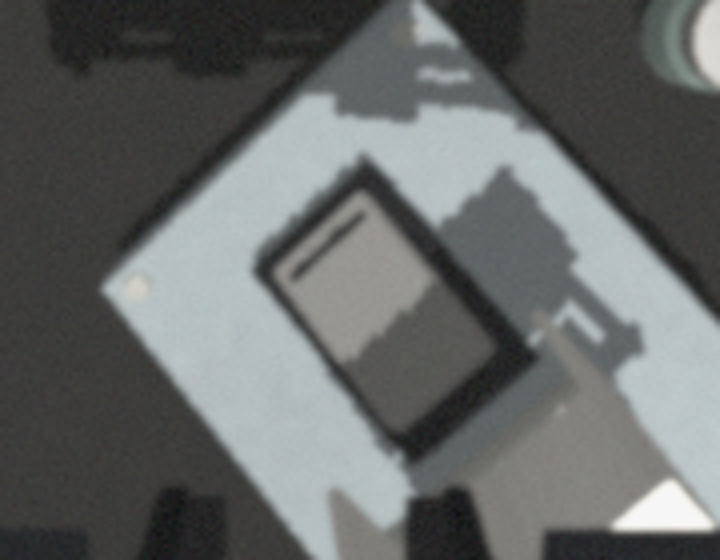

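>>> move_arm(dp=[[0,0,0],[0,0,0],[0,0,0],[0,0,0],[0,0,0]], turn=[8.5,8.5,8.5,8.5,8.5], jaw=[-0.25,-0.25,-0.25,-0.25,-0.25])

```text
time: 10.5
position: [0.5201, -0.1483, 0.3601]
tool_rot: [2.284, 2.154, 0.002]
ft_force: [-0.6, -0.1, 0.1]
grip_width: 0.374
```

>>> move_arm(dp=[[0,1.5,0],[0,3,0],[0,4.3,0],[0,4.3,0],[0,4.3,0]], turn=[0.8,0.8,0.8,0.8,0.8], jaw=[-0.25,-0.25,-0.25,-0.25,-0.25])

```text
time: 11.0
position: [0.649, -0.155, 0.3581]
tool_rot: [-2.352, -2.081, -0.001]
ft_force: [-0.7, 0.1, 0.5]
grip_width: 0.377
```

```bash
python3 - <<'E'
from h import *
s,M=st(); to([.649,-.1635,.2895],s,M)
E
```

```text
t 11.0 p [ 0.649  -0.155   0.3581] yawY -7.01 f [-0.7  0.1  0.5] g 0.377
-> dp [-0.28  0.04  2.29]
```

>>> move_arm(dp=[[-0.28,0.03,0.8],[-0.28,0.03,1.6],[-0.28,0.03,2.28],[-0.28,0.03,2.28],[-0.28,0.03,2.28]], turn=[0.13,0.13,0.13,0.13,0.13], jaw=[-0.25,-0.25,-0.25,-0.25,-1])

```text
time: 11.5
position: [0.6476, -0.164, 0.2924]
tool_rot: [2.365, 2.064, 0.001]
ft_force: [-0.5, -0.4, 0.1]
grip_width: 0.339
```

>>> move_arm(dp=[[0,0,0],[0,0,0],[0,0,0],[0,0,0]], turn=[0,0,0,0], jaw=[-1,-1,-1,-1])

```text
time: 11.9
position: [0.6482, -0.1637, 0.2917]
tool_rot: [2.366, 2.065, 0.001]
ft_force: [-1.1, 0.1, 5.0]
grip_width: 0.106
```

```bash
python3 - <<'E'
from h import *
s,M=st(); hx,hz=.601,.160
p=s['position'];u=(p[0]-hx)/.991;w=p[2]+.019-hz
print('r',np.hypot(u,w),'ang',np.degrees(np.arctan2(w,u)))
t0=np.radians(72.2)
for a in np.r_[np.arange(.15,2.1,.15),2.1]:
    t=t0+a; d=.1536/.03*np.array([np.cos(t)-np.cos(t0),np.sin(t)-np.sin(t0)])
    print(round(a,2),'y',round(d[0],2),'z',round(-d[1],2))
E
```

```text
t 11.9 p [ 0.6482 -0.1637  0.2917] yawY -7.75 f [-1.1  0.1  5. ] g 0.106
r 0.1580279965276044 ang 72.45009812048069
0.15 y -0.75 z -0.18
0.3 y -1.51 z -0.24
0.45 y -2.28 z -0.2
0.6 y -3.03 z -0.03
0.75 y -3.74 z 0.24
0.9 y -4.41 z 0.62
1.05 y -5.01 z 1.09
1.2 y -5.54 z 1.65
1.35 y -5.98 z 2.28
1.5 y -6.32 z 2.97
1.65 y -6.55 z 3.7
1.8 y -6.67 z 4.46
1.95 y -6.67 z 5.23
2.1 y -6.56 z 5.98
2.1 y -6.56 z 5.98
```

>>> move_arm(dp=[[0,-0.75,-0.18],[0,-1.51,-0.24],[0,-2.28,-0.2],[0,-3.03,-0.03],[0,-3.74,0.24]], turn=[0,0,0,0,0], jaw=[-1,-1,-1,-1,-1])

```text
time: 12.4
position: [0.5375, -0.1477, 0.2841]
tool_rot: [2.364, 2.065, 0.005]
ft_force: [2.0, 1.8, 0.4]
grip_width: 0.108
```

>>> move_arm(dp=[[0,-0.67,0.38],[0,-1.27,0.85],[0,-1.8,1.41],[0,-2.24,2.04],[0,-2.58,2.73]], turn=[0,0,0,0,0], jaw=[-1,-1,-1,-1,-1])

```text
time: 12.9
position: [0.4606, -0.137, 0.2014]
tool_rot: [2.364, 2.066, 0.004]
ft_force: [3.4, 1.9, 0.4]
grip_width: 0.1
```

```bash
python3 - <<'E'
from h import *
s,M=st(); hx,hz=.601,.160
p=s['position'];u=(p[0]-hx)/.991;w=p[2]+.019-hz
print('r',np.hypot(u,w),'ang',np.degrees(np.arctan2(w,u)))
E
```

```text
t 12.9 p [ 0.4606 -0.137   0.2014] yawY -7.7 f [3.4 1.9 0.4] g 0.1
r 0.15398375620554572 ang 156.8953643212487
```

Very low forces; finish closing with a slight overtravel.

>>> move_arm(dp=[[0,-0.23,0.73],[0,-0.33,1.49],[0,-0.33,2.26],[0,-0.22,2.95],[0,-0.2,3.2]], turn=[0,0,0,0,0], jaw=[-1,-1,-1,-1,-1])

```text
time: 13.4
position: [0.4537, -0.1363, 0.1062]
tool_rot: [-2.364, -2.065, 0.003]
ft_force: [-16.0, 4.6, 34.1]
grip_width: 0.105
```

>>> move_arm(dp=[[0,0,0],[0,0,0]], turn=[0,0], jaw=[-1,-1])

```text
time: 13.6
position: [0.4535, -0.1364, 0.1064]
tool_rot: [-2.364, -2.065, 0.002]
ft_force: [-7.3, 3.0, 10.8]
grip_width: 0.106
```

```bash
python3 - <<'E'
from h import *
s,M=st(); hx,hz=.601,.160
p=s['position'];u=(p[0]-hx)/.991;w=p[2]+.019-hz
print('r',np.hypot(u,w),'ang',np.degrees(np.arctan2(w,u)))
E
```

```text
t 13.6 p [ 0.4535 -0.1364  0.1064] yawY -7.71 f [-7.3  3.  10.8] g 0.106
r 0.15281147391594965 ang -166.91559250387144
```

>>> move_arm(dp=[[0,0,-0.2],[0,0,-0.2],[0,0,-0.2],[0,0,-1],[0,0,-2.6]], turn=[0,0,0,0,0], jaw=[-0.2,-0.2,-0.2,-0.2,-0.2])

```text
time: 14.1
position: [0.4515, -0.1368, 0.1806]
tool_rot: [-2.361, -2.061, 0.005]
ft_force: [0.7, -0.9, 1.0]
grip_width: 0.385
```

>>> move_arm(dp=[[0,0,-1.6],[0,0,-3.2],[0,0,-4.5],[1.5,0.3,-4.5],[3,0.6,-4.5]], turn=[0,0,0,0,0], jaw=[-0.2,-0.2,-0.2,1,1])

```text
time: 14.6
position: [0.4853, -0.0511, 0.3198]
tool_rot: [2.369, 2.059, 0.003]
ft_force: [1.1, 0.5, -1.6]
grip_width: 0.506
```

>>> move_arm(dp=[[1.5,0.3,0],[3.1,0.6,0],[4.7,0.9,0],[6.2,1.2,0],[7,1.5,0]], turn=[0,0,0,0,0], jaw=[1,1,1,1,1])

```text
time: 15.1
position: [0.557, 0.1562, 0.3182]
tool_rot: [-2.36, -2.071, -0.003]
ft_force: [-0.1, -1.3, 0.1]
grip_width: 0.942
```

>>> move_arm(dp=[[2.2,0.5,0],[2.2,0.5,0],[2.2,0.5,0],[2.2,0.5,0],[2.2,0.5,0]], turn=[-8.2,-8.2,-8.2,-8.2,-8.2], jaw=[1,1,1,1,1])

```text
time: 15.6
position: [0.5812, 0.2149, 0.3176]
tool_rot: [-1.485, -2.768, 0.0]
ft_force: [0.0, -0.8, 0.2]
grip_width: 1.003
```

>>> move_arm(dp=[[0,0,0],[0,0,0],[0,0,0],[0,0,0],[0,0,0]], turn=[-7,-7,-7,-7,-7], jaw=[1,1,1,1,1])

```text
time: 16.1
position: [0.5812, 0.2145, 0.3177]
tool_rot: [-0.592, -3.085, -0.0]
ft_force: [-0.7, 1.0, 0.3]
grip_width: 1.001
```

```bash
python3 - <<'E'
from h import *
s,M=st(); o=[.602,.218];y=-.004
save('wrist','w4');a=cv2.imread('pics/w4.png'); save('scene','s4'); b=cv2.imread('pics/s4.png')[180:300,170:430]
c=cv2.resize(a,(640,480))
a30=np.linspace(0,2*np.pi,24)
pts=proj('wrist',box(o,y,np.c_[.028*np.cos(a30),.028*np.sin(a30),.072+0*a30]))*640/560
for p in pts: cv2.circle(c,tuple(int(v) for v in p),1,(0,0,255),-1)
cv2.imwrite('pics/c4.png',np.vstack([c[40:400],cv2.resize(b,(640,240)) if 0 else cv2.resize(b,(520,240)) if 0 else cv2.resize(b,(640,240))]))
for q in [(0,0,.072),(.105,.08,0),(.105,-.08,0),(-.105,.08,0),(-.105,-.08,0)]: print(q,(proj('wrist',box(o,y,q))[0]*640/560-[0,40]).round(0))
E
```

```text
t 16.1 p [0.5812 0.2145 0.3177] yawY 68.27 f [-0.7  1.   0.3] g 1.001
(0, 0, 0.072) [316. 171.]
(0.105, 0.08, 0) [434. 251.]
(0.105, -0.08, 0) [290. 302.]
(-0.105, 0.08, 0) [361.  73.]
(-0.105, -0.08, 0) [232. 127.]
```

View pics/c4.png

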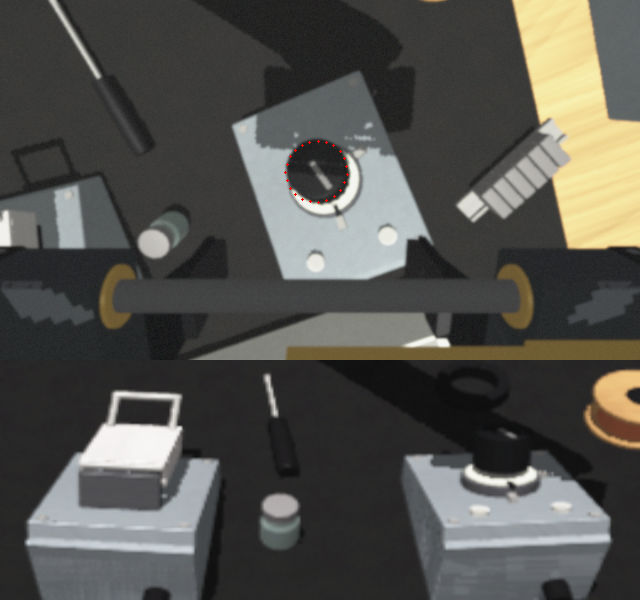

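>>> move_arm(dp=[[0.12,0.11,1.5],[0.12,0.11,3],[0.12,0.11,4.5],[0.12,0.11,5.7],[0.12,0.11,6.45]], turn=[0,0,0,0,0], jaw=[1,1,1,1,1])

```text
time: 16.7
position: [0.5775, 0.2179, 0.1214]
tool_rot: [-0.597, -3.081, 0.004]
ft_force: [1.9, -1.0, -0.0]
grip_width: 1.0
```

>>> move_arm(dp=[[0,0,0],[0,0,0],[0,0,0],[0,0,0],[0,0,0]], turn=[0,0,0,0,0], jaw=[1,-0.5,-0.5,-0.5,-0.5], grip_force=35)

```text
time: 17.2
position: [0.5795, 0.2195, 0.126]
tool_rot: [0.593, 3.083, 0.001]
ft_force: [-0.1, -0.0, -0.1]
grip_width: 0.719
```

```bash
python3 - <<'E'
from h import *
s,M=st()
E
```

```text
t 17.2 p [0.5795 0.2195 0.126 ] yawY 68.22 f [-0.1 -0.  -0.1] g 0.719
```

>>> move_arm(dp=[[0,0,0],[-0.08,0.03,0.18],[-0.16,0.06,0.36],[-0.16,0.06,0.36]], turn=[0,0,0,0], jaw=[-0.5,-0.5,-0.5,-0.5])

```text
time: 17.6
position: [0.583, 0.2198, 0.1176]
tool_rot: [-0.59, -3.085, 0.003]
ft_force: [-11.9, -7.0, 22.8]
grip_width: 0.666
```

```bash
python3 - <<'E'
from h import *
s,M=st(); n=np.array([-.423,0,.906]); print('n-force',s['ft_force']@n)
E
```

```text
t 17.6 p [0.583  0.2198 0.1176] yawY 68.34 f [-11.9  -7.   22.8] g 0.666
n-force 25.666685457449027
```

>>> move_arm(dp=[[0,0,0.03],[0,0,0.03],[0,0,0.03],[0,0,0.03],[0,0,0.03]], turn=[-1.4,-2.8,-4.2,-5.6,-7], jaw=[-0.5,-0.5,-0.5,-0.5,-0.5])

```text
time: 18.1
position: [0.5852, 0.2171, 0.1148]
tool_rot: [-0.364, 3.119, -0.007]
ft_force: [-1.3, -3.3, 8.4]
grip_width: 0.643
```

```bash
python3 - <<'E'
from h import *
s,M=st(); n=np.array([-.423,0,.906]); print('n-force',s['ft_force']@n,np.round(s['torque'],2))
E
```

```text
t 18.1 p [0.5852 0.2171 0.1148] yawY 103.32 f [-1.3 -3.3  8.4] g 0.643
n-force 8.177329602550298 [-2.31 -0.15 -1.17]
```

```bash
cat >> h.py <<'E'
def ring(imgs,cam='scene',o=(.601,.219),y=-.004):
    KE=P(cam)[:2]
    for im in imgs:
        g=cv2.cvtColor(im,cv2.COLOR_BGR2GRAY)
        for r in (.030,.034):
            a=np.radians(np.arange(-60,181,10)); pts=proj(cam,box(o,y,np.c_[r*np.cos(a),r*np.sin(a),.017+0*a]),KE).astype(np.float32)
            print(r,cv2.remap(g,pts[None,:,0],pts[None,:,1],1)[0].tolist())
E
python3 - <<'E'
from h import *
save('scene','s5'); print(np.arange(-60,181,10).tolist())
ring([cv2.imread('pics/s0.png') if 0 else cv2.imread('pics/scene0.png'),cv2.imread('pics/s4.png'),cv2.imread('pics/s5.png')])
b=cv2.imread('pics/s5.png')[195:275,320:430]; a=cv2.imread('pics/s4.png')[195:275,320:430]
cv2.imwrite('pics/c5.png',cv2.resize(np.hstack([a,b]),None,fx=3.6,fy=3.6,interpolation=2))
E
```

```text
[-60, -50, -40, -30, -20, -10, 0, 10, 20, 30, 40, 50, 60, 70, 80, 90, 100, 110, 120, 130, 140, 150, 160, 170, 180]
0.03 [234, 235, 232, 236, 228, 227, 95, 125, 233, 232, 235, 235, 239, 242, 242, 239, 186, 60, 18, 20, 21, 22, 22, 22, 21]
0.034 [193, 198, 205, 202, 201, 201, 76, 116, 191, 192, 181, 190, 203, 220, 231, 236, 240, 192, 24, 19, 20, 22, 22, 22, 20]
0.03 [241, 242, 239, 243, 236, 236, 103, 135, 241, 239, 242, 241, 245, 247, 247, 244, 196, 65, 21, 24, 23, 25, 25, 24, 24]
0.034 [204, 208, 215, 213, 214, 214, 83, 125, 202, 204, 191, 200, 212, 230, 239, 241, 244, 200, 28, 21, 22, 24, 25, 25, 24]
0.03 [121, 125, 122, 191, 235, 235, 233, 186, 69, 215, 242, 242, 245, 237, 199, 105, 52, 19, 15, 15, 15, 15, 16, 16, 15]
0.034 [106, 107, 110, 163, 213, 212, 211, 133, 88, 200, 193, 202, 211, 222, 188, 116, 108, 53, 15, 14, 16, 16, 16, 15, 15]
```

View pics/c5.png

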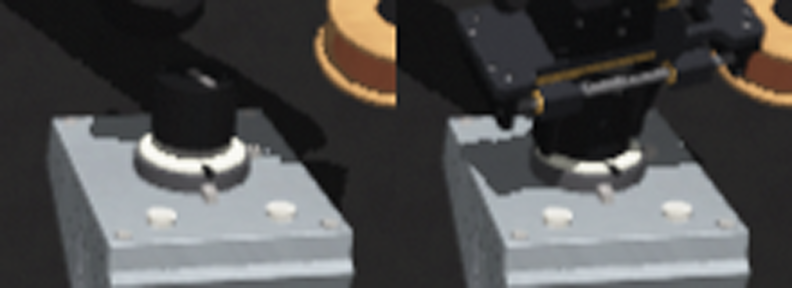

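>>> move_arm(dp=[[0,0,0],[0,0,0],[0,0,0],[0,0,0],[0,0,0]], turn=[0,-1.0,-2,-3,-4], jaw=[-0.5,-0.5,-0.5,-0.5,-0.5], grip_force=55)

```text
time: 18.65
position: [0.586, 0.216, 0.116]
tool_rot: [-0.895, 3.009, -0.013]
ft_force: [-9.1, -0.7, 21.3]
grip_width: 0.659
```

```bash
python3 - <<'E'
from h import *
s,M=st(); n=np.array([-.423,0,.906]); print('n-force',s['ft_force']@n,np.round(s['torque'],2))
save('scene','s6');ring([cv2.imread('pics/s6.png')])
E
```

```text
t 18.65 p [0.586 0.216 0.116] yawY 123.11 f [-9.1 -0.7 21.3] g 0.659
n-force 23.130675518359777 [-3.3   0.14 -2.06]
0.03 [16, 92, 120, 127, 121, 118, 153, 236, 241, 224, 113, 150, 231, 238, 203, 105, 52, 15, 15, 15, 17, 16, 14, 16, 19]
0.034 [18, 50, 108, 108, 107, 103, 172, 210, 201, 162, 59, 155, 208, 228, 230, 170, 109, 53, 14, 15, 17, 16, 15, 17, 23]
```

>>> move_arm(dp=[[0,0,0],[0,0,0],[0,0,0],[0,0,0]], turn=[-1,-2,-3,-3.6], jaw=[-0.5,-0.5,-0.5,-0.5])

```text
time: 19.1
position: [0.5845, 0.2168, 0.1181]
tool_rot: [1.355, -2.834, 0.013]
ft_force: [-15.7, -7.7, 29.4]
grip_width: 0.7
```

```bash
python3 - <<'E'
from h import *
s,M=st(); n=np.array([-.423,0,.906]); print('n-force',s['ft_force']@n,np.round(s['torque'],2))
save('scene','s7');ring([cv2.imread('pics/s7.png')])
E
```

```text
t 19.1 p [0.5845 0.2168 0.1181] yawY 141.1 f [-15.7  -7.7  29.4] g 0.7
n-force 33.29560201268029 [-4.35  0.44 -2.4 ]
0.03 [23, 16, 14, 80, 119, 108, 119, 120, 126, 121, 123, 99, 75, 83, 121, 117, 65, 18, 15, 16, 34, 24, 25, 25, 19]
0.034 [44, 35, 19, 55, 106, 103, 105, 105, 107, 105, 105, 84, 57, 110, 195, 170, 113, 49, 16, 15, 30, 36, 26, 27, 23]
```

>>> move_arm(dp=[[0,0,0],[0,0,0],[0,0,-0.3],[0,0,-0.5],[0,0,-0.5]], turn=[0,0,0,0,0], jaw=[1,1,1,1,1])

```text
time: 19.65
position: [0.5848, 0.219, 0.1285]
tool_rot: [-1.357, 2.832, -0.0]
ft_force: [-0.0, -0.2, -0.2]
grip_width: 0.986
```

>>> move_arm(dp=[[0,0,0],[0,0,0],[0,0,0],[0,0,0],[0,0,0]], turn=[8.4,8.4,8.4,8.4,8.4], jaw=[1,1,1,1,1])

```text
time: 20.15
position: [0.5841, 0.2184, 0.1271]
tool_rot: [0.242, -3.132, 0.0]
ft_force: [-0.1, 1.3, 0.3]
grip_width: 0.997
```

>>> move_arm(dp=[[0,0,0],[0,0,0],[0,0,0],[0,0,0],[0,0,0]], turn=[7.2,7.2,7.2,7.2,7.2], jaw=[1,1,1,1,1])

```text
time: 20.65
position: [0.5841, 0.2185, 0.1273]
tool_rot: [-0.731, -3.055, 0.001]
ft_force: [0.3, -0.3, -0.5]
grip_width: 1.001
```

```bash
python3 - <<'E'
from h import *
s,M=st(); g=box((.601,.219),-.004,(0,0,.058))[0]-[0,0,.019]; print(g); to(g,s,M)
print('press 14mm',(M.T@np.array([.423,0,-.906])*.014/.03).round(2))
save('scene','s8');ring([cv2.imread('pics/s8.png')])
E
```

```text
t 20.65 p [0.5841 0.2185 0.1273] yawY 63.1 f [ 0.3 -0.3 -0.5] g 1.001
[0.57648824 0.21909805 0.12756598]
-> dp [ 0.23 -0.1  -0.01]
press 14mm [-0.18  0.09  0.42]
0.03 [240, 240, 238, 241, 234, 233, 231, 235, 240, 238, 238, 206, 139, 132, 145, 120, 113, 62, 18, 15, 17, 21, 23, 23, 24]
0.034 [201, 206, 214, 211, 211, 209, 209, 209, 200, 201, 187, 102, 50, 89, 118, 117, 119, 98, 25, 15, 15, 18, 22, 24, 24]
```

>>> move_arm(dp=[[0.23,-0.1,0],[0.23,-0.1,0],[0.23,-0.1,0],[0.23,-0.1,0],[0.23,-0.1,0]], turn=[0,0,0,0,0], jaw=[1,-0.5,-0.5,-0.5,-0.5])

```text
time: 21.2
position: [0.5766, 0.2193, 0.128]
tool_rot: [0.727, 3.056, 0.0]
ft_force: [0.4, -1.0, -0.1]
grip_width: 0.724
```

>>> move_arm(dp=[[0,0,0],[-0.08,0.04,0.18],[-0.16,0.08,0.36],[-0.16,0.08,0.36],[-0.16,0.08,0.36]], turn=[0,0,0,0,-1], jaw=[-0.5,-0.5,-0.5,-0.5,-0.5])

```text
time: 21.7
position: [0.5807, 0.2192, 0.1198]
tool_rot: [-0.59, -3.084, 0.005]
ft_force: [-4.0, -2.3, 9.2]
grip_width: 0.666
```

>>> move_arm(dp=[[0,0,0.03],[0,0,0.03],[0,0,0.03],[0,0,0.03],[0,0,0.03]], turn=[-1.4,-2.8,-4.2,-5.6,-7], jaw=[-0.5,-0.5,-0.5,-0.5,-0.5])

```text
time: 22.2
position: [0.5831, 0.2165, 0.1177]
tool_rot: [-0.363, 3.119, -0.01]
ft_force: [-2.4, -2.3, 9.2]
grip_width: 0.639
```

```bash
python3 - <<'E'
from h import *
s,M=st(); n=np.array([-.423,0,.906]); print('n-force',s['ft_force']@n,np.round(s['torque'],2))
save('scene','s9');ring([cv2.imread('pics/s9.png')])
E
```

```text
t 22.2 p [0.5831 0.2165 0.1177] yawY 103.29 f [-2.4 -2.3  9.2] g 0.639
n-force 9.373318856252935 [-2.95 -0.09 -1.33]
0.03 [121, 124, 140, 230, 235, 233, 232, 235, 241, 239, 242, 242, 245, 236, 193, 82, 45, 20, 21, 20, 18, 16, 16, 16, 16]
0.034 [106, 107, 123, 202, 212, 210, 210, 209, 201, 203, 193, 200, 208, 221, 185, 78, 64, 53, 18, 18, 15, 16, 16, 17, 15]
```

>>> move_arm(dp=[[0,0,0.03],[0,0,0.03],[0,0,0.03],[0,0,0.03],[0,0,0.03]], turn=[-1.2,-2.4,-3.6,-4.8,-6], jaw=[-0.5,-0.5,-0.5,-0.5,-0.5])

```text
time: 22.75
position: [0.5845, 0.2162, 0.118]
tool_rot: [-1.155, 2.919, -0.014]
ft_force: [-6.1, -4.5, 16.3]
grip_width: 0.687
```

>>> move_arm(dp=[[0,0,0],[0,0,0]], turn=[-1,-1.6], jaw=[-0.5,-0.5])

```text
time: 22.95
position: [0.5838, 0.2162, 0.1183]
tool_rot: [-1.35, 2.837, -0.012]
ft_force: [-7.7, -4.3, 18.6]
grip_width: 0.701
```

```bash
python3 - <<'E'
from h import *
s,M=st(); n=np.array([-.423,0,.906]); print('n-force',s['ft_force']@n,np.round(s['torque'],2))
save('scene','s10');ring([cv2.imread('pics/s10.png')]);save('top','t10');print('top');ring([cv2.imread('pics/top0.png'),cv2.imread('pics/t10.png')],'top')
E
```

```text
t 22.95 p [0.5838 0.2162 0.1183] yawY 140.9 f [-7.7 -4.3 18.6] g 0.701
n-force 20.1238328812075 [-3.66 -0.6  -3.47]
0.03 [22, 15, 17, 101, 120, 118, 118, 120, 126, 124, 124, 127, 132, 128, 131, 114, 60, 16, 14, 17, 25, 26, 20, 24, 19]
0.034 [44, 38, 20, 74, 106, 103, 105, 105, 107, 131, 129, 164, 170, 170, 199, 204, 134, 45, 14, 15, 22, 43, 22, 27, 22]
top
0.03 [232, 232, 232, 231, 229, 225, 197, 203, 224, 226, 226, 224, 221, 210, 183, 134, 73, 48, 47, 44, 51, 66, 78, 63, 47]
0.034 [211, 208, 202, 200, 196, 190, 149, 161, 189, 189, 199, 206, 207, 209, 200, 167, 100, 59, 47, 44, 45, 49, 53, 49, 46]
0.03 [118, 118, 117, 118, 117, 121, 123, 125, 127, 127, 128, 129, 129, 128, 127, 125, 123, 122, 121, 123, 120, 121, 122, 123, 125]
0.034 [114, 113, 113, 113, 115, 119, 120, 125, 126, 128, 126, 129, 129, 126, 126, 123, 121, 121, 119, 120, 119, 119, 120, 121, 124]
```

>>> move_arm(dp=[[0,0,0],[0,0,0],[0,0,0],[0,0,-1.2],[0,0,-2.8]], turn=[0,0,0,0,0], jaw=[1,1,1,1,1])

```text
time: 23.55
position: [0.5808, 0.2185, 0.1978]
tool_rot: [1.357, -2.828, -0.001]
ft_force: [0.7, -0.4, 0.7]
grip_width: 0.984
```

>>> move_arm(dp=[[0,0,-1.5],[0,0,-2.5],[0,0,-2.5],[0,0,-2.5],[0,0,-2.5]], turn=[8,8,8,8,8], jaw=[1,1,1,1,1])

```text
time: 24.05
position: [0.5822, 0.2195, 0.2745]
tool_rot: [-0.299, 3.126, -0.0]
ft_force: [0.2, 0.4, -0.4]
grip_width: 1.0
```

```bash
python3 - <<'E'
from h import *
s,M=st()
save('wrist','w11');a=cv2.imread('pics/w11.png'); save('scene','s11'); b=cv2.imread('pics/s11.png'); ring([b])
c=proj('wrist',box((.601,.219),-.004,(0,0,.017)))[0].astype(int);print(c)
a=a[max(0,c[1]-60):c[1]+60,c[0]-75:c[0]+75]; b=b[195:275,320:430]
a=cv2.resize(a,None,fx=3,fy=3,interpolation=2);b=cv2.resize(b,(338,a.shape[0]),interpolation=2)
cv2.imwrite('pics/c11.png',np.hstack([a,b]))
E
```

```text
t 24.05 p [0.5822 0.2195 0.2745] yawY 100.93 f [ 0.2  0.4 -0.4] g 1.0
0.03 [241, 242, 240, 243, 236, 235, 234, 238, 242, 240, 243, 244, 246, 248, 248, 245, 197, 63, 21, 22, 23, 24, 25, 25, 24]
0.034 [204, 211, 217, 214, 214, 211, 212, 217, 203, 207, 199, 203, 211, 231, 240, 242, 244, 175, 24, 22, 23, 25, 25, 25, 23]
[274 203]
```

View pics/c11.png

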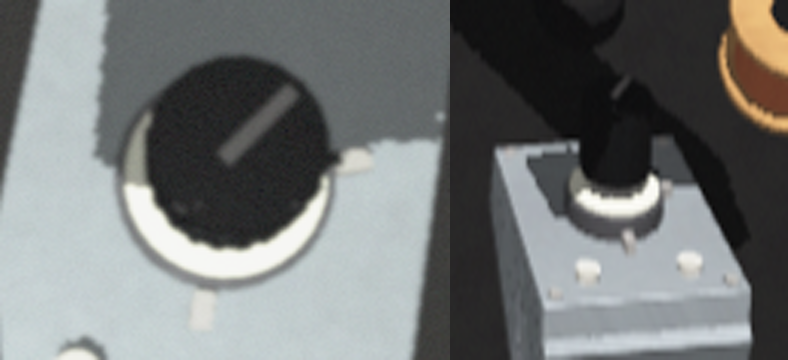

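```bash
python3 - <<'E'
from h import *
K,E,_=P('wrist'); g=cv2.cvtColor(cv2.imread('pics/w11.png'),cv2.COLOR_BGR2GRAY); g0=cv2.cvtColor(cv2.imread('pics/w4.png'),cv2.COLOR_BGR2GRAY)
A=np.arange(96,131,2); print(A.tolist()); a=np.radians(A)
for r,h in((.034,.017),(.036,.017),(.038,.0145),(.043,.01),(.046,.01)):
    p=proj('wrist',box((.601,.219),-.004,np.c_[r*np.cos(a),r*np.sin(a),h+0*a]),(K,E)).astype(np.float32)
    print(r,cv2.remap(g,p[None,:,0],p[None,:,1],1)[0].tolist())
B=np.arange(-16,25,2); print(B.tolist()); a=np.radians(B)
for r,h in((.043,.01),(.046,.01)):
    p=proj('wrist',box((.601,.219),-.004,np.c_[r*np.cos(a),r*np.sin(a),h+0*a]),(K,E)).astype(np.float32)
    print(r,cv2.remap(g,p[None,:,0],p[None,:,1],1)[0].tolist())
E
```

```text
[96, 98, 100, 102, 104, 106, 108, 110, 112, 114, 116, 118, 120, 122, 124, 126, 128, 130]
0.034 [200, 169, 148, 141, 124, 89, 58, 43, 34, 36, 38, 33, 36, 36, 38, 39, 35, 37]
0.036 [196, 189, 190, 195, 178, 137, 93, 59, 42, 38, 36, 33, 36, 35, 35, 34, 35, 38]
0.038 [141, 142, 140, 142, 140, 130, 115, 92, 63, 41, 35, 37, 37, 33, 36, 32, 34, 37]
0.043 [200, 200, 199, 200, 198, 191, 186, 190, 152, 95, 62, 64, 80, 90, 87, 78, 64, 55]
0.046 [201, 199, 200, 200, 199, 191, 192, 209, 209, 198, 173, 135, 108, 105, 105, 103, 104, 101]
[-16, -14, -12, -10, -8, -6, -4, -2, 0, 2, 4, 6, 8, 10, 12, 14, 16, 18, 20, 22, 24]
0.043 [205, 205, 206, 203, 203, 205, 216, 221, 220, 220, 215, 207, 206, 205, 203, 205, 202, 201, 201, 200, 202]
0.046 [206, 205, 205, 203, 199, 200, 213, 222, 221, 220, 218, 210, 206, 206, 203, 205, 203, 203, 203, 201, 201]
```

>>> move_arm(dp=[[0.19,0,1.5],[0.19,0,3],[0.19,0,4.2],[0.19,0,4.9],[0.19,0,4.9]], turn=[2,2,2,2,2], jaw=[1,1,1,1,-0.5])

```text
time: 24.65
position: [0.5742, 0.2171, 0.1237]
tool_rot: [0.038, -3.135, 0.003]
ft_force: [-0.9, -0.2, 1.0]
grip_width: 0.968
```

>>> move_arm(dp=[[0,0,0],[0,0,0],[0,0,0],[-0.08,0,0.18],[-0.17,0,0.36]], turn=[0,0,0,0,0], jaw=[-0.5,-0.5,-0.5,-0.5,-0.5])

```text
time: 25.15
position: [0.5819, 0.219, 0.119]
tool_rot: [-0.03, 3.14, 0.001]
ft_force: [-7.8, -3.6, 20.9]
grip_width: 0.632
```

>>> move_arm(dp=[[0,0,0.03],[0,0,0.03],[0,0,0.03],[0,0,0.03],[0,0,0.03]], turn=[-1,-2.4,-3.8,-5.2,-6.6], jaw=[-0.5,-0.5,-0.5,-0.5,-0.5])

```text
time: 25.65
position: [0.5875, 0.2184, 0.1227]
tool_rot: [-0.92, 2.99, -0.007]
ft_force: [1.6, 0.4, 27.9]
grip_width: 0.653
```

>>> move_arm(dp=[[0,0,0],[0,0,0]], turn=[-1.2,-2], jaw=[-0.5,-0.5])

```text
time: 25.85
position: [0.5887, 0.2201, 0.1219]
tool_rot: [-1.177, 2.894, -0.007]
ft_force: [5.9, 5.8, 13.1]
grip_width: 0.668
```

```bash
python3 - <<'E'
from h import *
s,M=st(); print(np.round(s['torque'],2))
E
```

```text
t 25.85 p [0.5887 0.2201 0.1219] yawY 134.27 f [ 5.9  5.8 13.1] g 0.668
[-1.62 -3.85 -1.36]
```

>>> move_arm(dp=[[0,0,0],[0,0,0],[0,0,0],[0,0,-1.2],[0,0,-2.8]], turn=[0,0,0,0,0], jaw=[1,1,1,1,1])

```text
time: 26.35
position: [0.5801, 0.2171, 0.198]
tool_rot: [1.182, -2.905, 0.0]
ft_force: [0.5, -0.3, 0.7]
grip_width: 0.976
```

>>> move_arm(dp=[[0,0,-1.5],[0,0,-2.5],[0,0,-2.5],[0,0,-2.5],[0,0,-2.5]], turn=[7,7,7,7,7], jaw=[1,1,1,1,1])

```text
time: 26.85
position: [0.5815, 0.218, 0.2748]
tool_rot: [-0.251, 3.131, -0.002]
ft_force: [-0.8, -0.7, 0.2]
grip_width: 1.003
```

```bash
python3 - <<'E'
from h import *
s,M=st()
save('wrist','w12');a=cv2.imread('pics/w12.png'); save('scene','s12'); b=cv2.imread('pics/s12.png')
c=proj('wrist',box((.601,.219),-.004,(0,0,.017)))[0].astype(int);print(c)
a=a[max(0,c[1]-60):c[1]+60,c[0]-75:c[0]+75]; b=b[150:320,60:480]
a=cv2.resize(a,None,fx=2.8,fy=2.8,interpolation=2);b=cv2.resize(b,(630,255),interpolation=2)
o=np.zeros((600,630,3),np.uint8);o[:a.shape[0],:a.shape[1]]=a;o[-255:]=b
cv2.imwrite('pics/c12.png',o)
E
```

```text
t 26.85 p [0.5815 0.218  0.2748] yawY 99.16 f [-0.8 -0.7  0.2] g 1.003
[275 204]
```

View pics/c12.png

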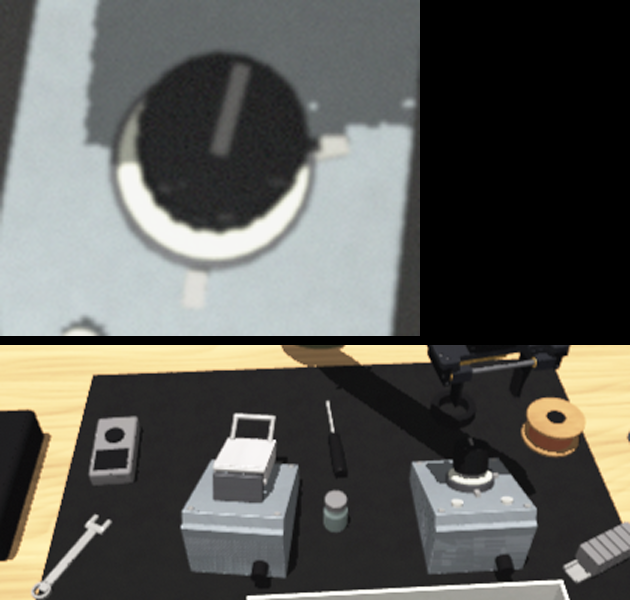

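```bash
python3 -c "
from bench import ctrl; ctrl.close_job()"
```

```text
the job is handed in; nothing more can be done
```

The test set is made safe and the job was handed in at about 27 s of the 72 s allowed.

- **Guard and switch:** I lifted the guard to its stop. I then pressed the rocker's near end down to a solid stop (about 31 N, tip at z = 0.094 m, as expected for off); a wrist picture agreed. The guard is closed again at its stop, 193.1° measured against 192.6° nominal.
- **Fuse cap:** I turned the cap anticlockwise in two pressed strokes, gripping it with the tool vertical.
    - The collar pointer went from about 4° to about 112°, next to the steel lug.
    - A third stroke moved the pointer no further and the pads slipped, which fits the collar being at its stop.
    - The cap is released and looks sprung up.
- **Last pictures:** the guard is closed, the pointer is at the lug, the bystanders in view look undisturbed, and the gripper is clear.

**Less certain:** the cap hides part of the pointer, so its angle is only good to about ±3°. The wrist moment was higher at the end of the second stroke (3.5 N m) than in the third (1.4 N m) because the pads slipped in the third. The guard bar pulled up to about 50 N on the wrist at the opening stop, well below the 120 N limit.

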